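Hold the plate viewer's cover on its hinge, knuckle holes in line for the pin

TASK

The covers of the two plate viewers have been washed and stand in the drying rack: pick out the one whose hinge knuckles fit the hinge of the viewer on the robot's left, and lift it out. Lower it upright, gasket side towards the viewer, into that hinge until the knuckle holes of cover and viewer are in line, and finish while still holding it there, steady and not jammed against the hinge, so that a colleague can slide the pin in. Leave the other cover standing in the rack, and do not disturb the hinge pin, the dish or the bottle.

Things in the scene. Friction and masses are not known exactly. Their poses are not given: they have to be found in the camera images.
- viewer_fork: Plate viewer: fixed silver-grey open-topped light box, 130 (x) x 156 (y) x 60 mm high, white light table inside. Origin: centre of underside on the bench; x to its rear wall, outside which is the hinge (along y); z up. One viewer is on the robot's left (y over 0.15 m: the one to work on), one on its right (y under -0.4 m), either way. Its hinge has two outer knuckles.
- viewer_fork_hinge (a point): Middle of viewer_fork's hinge axis, 79 mm along the viewer's x from its origin, 64 mm above the bench, 14 mm behind the rear wall; axes as the viewer's, hinge along y. Steel knuckles, 20 mm outside, 12 mm hole: two, from 30 to 50 mm either side of this point, a 60 mm gap between. The cover's knuckles come in from above; nothing there carries the cover, so it must be held at height.
- viewer_tongue: Plate viewer: fixed silver-grey open-topped light box, 130 (x) x 156 (y) x 60 mm high, white light table inside. Origin: centre of underside on the bench; x to its rear wall, outside which is the hinge (along y); z up. One viewer is on the robot's left (y over 0.15 m: the one to work on), one on its right (y under -0.4 m), either way. Its hinge has one middle knuckle.
- viewer_tongue_hinge (a point): Middle of viewer_tongue's hinge axis, 79 mm along the viewer's x from its origin, 64 mm above the bench, 14 mm behind the rear wall; axes as the viewer's, hinge along y. Steel knuckles, 20 mm outside, 12 mm hole: one, 55 mm long, centred here. The cover's knuckles come in from above; nothing there carries the cover, so it must be held at height.
- cover_tongue: Flat silver-grey cover upright in the rack, hinge edge down. Origin: middle of its knuckle axis; y along it, z up, thin black gasket on the -x face (to face the viewer's box). Panel 146 (y) x 8 (x) mm, 17 to 141 mm above the origin. Knuckles 20 mm outside, 12 mm hole: one, 55 mm long, centred; goes between viewer_fork's two. Holes in line = origin and axes at the hinge point's, 2.5 mm play each side.
- cover_tongue_tab (a point): Middle of cover_tongue's black pull tab on its upper edge, 157 mm above the cover's origin, axes as the cover's: 60 (y) x 14 (x) mm, from 138 to 176 mm above that origin. Grip it here from above, fingers closing along x. The cover weighs 0.2 to 0.35 kg.
- cover_fork: Flat silver-grey cover upright in the rack, hinge edge down. Origin: middle of its knuckle axis; y along it, z up, thin black gasket on the -x face (to face the viewer's box). Panel 146 (y) x 8 (x) mm, 17 to 141 mm above the origin. Knuckles 20 mm outside, 12 mm hole: two, 30 to 50 mm either side; go outside viewer_tongue's one. Holes in line = origin and axes at the hinge point's, 2.5 mm play each side.
- cover_fork_tab (a point): Middle of cover_fork's black pull tab on its upper edge, 157 mm above the cover's origin, axes as the cover's: 60 (y) x 14 (x) mm, from 138 to 176 mm above that origin. Grip it here from above, fingers closing along x. The cover weighs 0.2 to 0.35 kg.
- rack: Fixed white drying rack, 150 (x) x 166 (y) mm, origin under its centre. End pieces (from 61 mm out in y) with upright slots 11 mm wide at x = -45 and +45 mm, slot floor 38, tops 83 mm above the bench, hold the covers by their side edges, knuckle axis 21 mm above the bench, 2 to 3 mm play along y. Draw straight up 45 mm to clear. Covers stand in either order, axes parallel to the rack's.
- hinge_pin: Steel hinge pin, 8 mm thick, 122 mm long with a pointed nose and a 13 mm head, lying in the small steel tray beyond the viewers; origin at its middle, its length along its y. For the colleague: not to be disturbed.
- dish: Closed culture dish, 91 mm across, 17 mm high, loose on the bench, origin under its centre. Not to be disturbed.
- bottle: White plastic bottle, 60 mm across, 150 mm high, loose on the bench, origin under its centre. Not to be disturbed.
There are look-alikes about, which are no part of the job. What is shaped like the cover_fork but purple is not meant.

How it is judged:
On the way:
1. the cover that fits the left-hand viewer is lifted clear of the rack in the fingers, the other still standing in it (((world y of viewer_fork above 0 m and height (world z) of cover_tongue above 0.068 m and contact force between cover_tongue and the fingers above 2 N and contact force between cover_tongue and rack below 0.2 N and distance of cover_fork from where it was at the start of the episode below 0.02 m) or (world y of viewer_tongue above 0 m and height (world z) of cover_fork above 0.068 m and contact force between cover_fork and the fingers above 2 N and contact force between cover_fork and rack below 0.2 N and distance of cover_tongue from where it was at the start of the episode below 0.02 m))), for 0.2 s.
At the end, for the whole second after the job is handed in: The fitting cover is held in the fingers, at rest, upright (0.12 rad), gasket to the left viewer, its knuckle axis within 3 mm and 0.05 rad of the viewer's, pressing on it under 4 N, clear of the rack; the other cover has moved under 20 mm, pin, dish and bottle under 30 mm (((world y of viewer_fork above 0 m and x of cover_tongue in the frame of viewer_fork_hinge between -0.003 and 0.003 m and y of cover_tongue in the frame of viewer_fork_hinge between -0.003 and 0.003 m and z of cover_tongue in the frame of viewer_fork_hinge between -0.003 and 0.003 m and angle between the y axis of cover_tongue and the y axis of viewer_fork_hinge, either way round below 0.05 rad and angle between cover_tongue's own z axis and vertical below 0.12 rad and x of viewer_fork in the frame of cover_tongue below -0.04 m and contact force between cover_tongue and the fingers above 2 N and contact force between cover_tongue and viewer_fork below 4 N and contact force between cover_tongue and rack below 0.2 N and linear speed of cover_tongue below 0.02 m/s and distance of cover_fork from where it was at the start of the episode below 0.02 m) or (world y of viewer_tongue above 0 m and x of cover_fork in the frame of viewer_tongue_hinge between -0.003 and 0.003 m and y of cover_fork in the frame of viewer_tongue_hinge between -0.003 and 0.003 m and z of cover_fork in the frame of viewer_tongue_hinge between -0.003 and 0.003 m and angle between the y axis of cover_fork and the y axis of viewer_tongue_hinge, either way round below 0.05 rad and angle between cover_fork's own z axis and vertical below 0.12 rad and x of viewer_tongue in the frame of cover_fork below -0.04 m and contact force between cover_fork and the fingers above 2 N and contact force between cover_fork and viewer_tongue below 4 N and contact force between cover_fork and rack below 0.2 N and linear speed of cover_fork below 0.02 m/s and distance of cover_tongue from where it was at the start of the episode below 0.02 m)) and distance of each of hinge_pin, dish, bottle from where it was at the start of the episode below 0.03 m); the arm keeps its last pose, push and grip.
It fails at once if the other cover is pulled out of its place in the rack ((world y of viewer_fork above 0 m and distance of cover_fork from where it was at the start of the episode above 0.03 m) or (world y of viewer_tongue above 0 m and distance of cover_tongue from where it was at the start of the episode above 0.03 m)).
It fails at once if the hinge pin, the dish or the bottle is knocked about (distance of any of hinge_pin, dish, bottle from where it was at the start of the episode above 0.03 m).
It also fails if it takes over 40 s, if anything falls off the work surface, if the arm or the gripper's body presses on something with over 40 N, if the wrist force passes 120 N, or if a joint passes its speed limit or range.

ROBOT

A 7-joint arm with a two-finger parallel gripper is mounted at the origin on the work surface. World frame = base frame: x ahead of the robot, y to its left, z up, the work surface at z = 0. Lengths are in m, angles in rad, forces in N, time in s.
With the tool pointing down it reaches from about 0.4 to 0.85 m from the base axis. Payload 6.9 kg.
Tool frame: the origin (TCP) lies at the very end of the fingers, on their centre line; the grasp point (between the pads) lies 19 mm behind it; x points along the fingers, y is the direction in which the jaws open and shut, and the axes are right-handed (so a half turn about x gives the same grasp; the last joint's range is limited). The gripper opens to 85 mm and grips with 20 to 120 N. Pads are 22 mm wide; open, the fingers measure 114 mm over their backs; the gripper's body (76 mm by 85 mm) begins 54 mm behind the grasp point. The pads swing forward as they close: fully open they stand 13 mm farther back than shut.
Start: joints at [0.105, 0.507, -0.238, 1.5, 0.126, 1.149, -0.155], TCP at [0.625, -0, 0.231] pointing down, gripper open.
Joint ranges: [-3.08, 3.08], [-0.24, 2.05], [-1.43, 1.35], [0, 2.5], [-1.52, 4.66], [0.17, 1.96], [-2.89, 2.89]. Speed limits (rad/s): [2.39, 2.39, 3.14, 3.14, 3.14, 3.14, 3.14].

INTERFACE

Orientations are given as a unit quaternion [w, x, y, z].
In Python, from cell import * gives the robot as it stands. The module is installed in compiled form; this text tells all that it offers.
- The arm moves only by the tool jog_arm, never from a script. Its argument "steps" is text: rows parted by semicolons, each of 7 numbers parted by spaces: the shift along the world's x, y, z in mm, then the turn, a rotation vector about the world's x, y, z in degrees, then the opening, from 0 (shut) to 1 (fully open). In form: dx dy dz ax ay az claw; .... A call has 1 to 20 rows; each row shifts and turns the commanded pose from where the row before left it; what a row does not reach is not made up. A row lasts 1/10 s, in which the tool goes at most 50 mm and 8.59 degrees, less where a joint would pass 70% of its speed; a pose out of reach is approached as far as the arm can. A call with a gripper value outside its range is refused whole. The fingers move at their own pace and stop on an object; "force" is the grip in N (left out, the last holds). Time passes only in rows, so rows that do not move let the fingers close. It gives the time, the measured TCP pose, the force and the opening at its end, in the units of the state.
- get_obs(): the state, without advancing time (a new reading comes with each control period).
- capture(name): name is "scene" or "side" or "wrist"; returns a dict with "color" (384x512x3 uint8, red, green, blue), "fx", "fy", "cx", "cy" (pixels), "extrinsics" (4x4, takes a point from world to camera coordinates). Camera axes: x right, y up, looking along -z (the intrinsics and any distortion apply to the point x, -y, -z); pixel columns grow to the right and rows downward; lengths in m; the calibration is good to about 2 mm. A picture is of the moment at which its call begins. There is no depth.
- close_job(): hands the job in, once; it reports no verdict.
Trained networks look in the newest picture that a camera, given by its name, has taken for a name from the list of things; names that differ only in an ending like _2 or _b are one class to them, and where a whole thing is asked for, a point or a joint stands for the part that bears it (a point fixed in the world has none). Each returns a list of dicts, best first, with "confidence" (0 to 1); they miss things now and then, are a little off and sometimes report something else, mostly with a low value. They report only what shows in the picture. A call takes as long as a camera call. They do not tell look-alikes from the thing itself.
- spot_in(camera, thing): "point" ([x, y, z] in m, in world coordinates, good to about 4 mm: the middle of the surface that is visible of it).
- cut_out(camera, thing): "mask" (384x512 bool, what is visible of it).
- landmark_of(camera, thing): "point" ([x, y, z] in m, in world coordinates, good to about 4 mm: a listed point, or the origin of a listed thing).
The state is a dict: "clock": time; "qpos": joint angles; "dq": joint speeds; "effort": joint torques, N m; "ee_pos": TCP position; "ee_rot": TCP orientation; "force": force on the tool from outside, world axes, zero at the start; "moment": the same for the moment, N m; "width": finger opening in m.
Only numpy, scipy, OpenCV 4.12 (cv2) and the standard library are available. Lean on these libraries where they do the work, as an engineer would, in place of code of your own. Each camera call takes 0.05 s, during which the arm holds its last target.

## Working session

There is one attempt and no reset: what is moved stays moved. The work goes in short steps, Python scripts to look and compute and a tool call to move; the robot and the scene stay as the last step left them, time stands still between calls to the robot, and variables do not carry over. Pictures are saved under pics/ and viewed, and the job is handed in when it is done.

Besides the shell and the picture viewer there is one more tool, called after ">>>" as name(argument=value, ...) on one line, values as JSON. jog_arm: Moves the arm, as the interface text tells. Its arguments: {"type":"object","properties":{"steps":{"type":"string"},"force":{"type":"number"}},"required":["steps"]}

```bash
mkdir -p pics; python3 - <<'E'
from cell import *
import cv2,numpy as np
o=get_obs();print(o)
for c in ["scene","side","wrist"]:
    r=capture(c);cv2.imwrite(f"pics/{c}0.png",r["color"][:,:,::-1])
    E=r["extrinsics"];print(c,r["fx"],r["cx"],r["cy"],(-E[:3,:3].T@E[:3,3]).round(3),[k for k in r])
    for t in ["viewer_fork","viewer_tongue","viewer_fork_hinge","viewer_tongue_hinge","cover_tongue","cover_tongue_tab","cover_fork","cover_fork_tab","rack","hinge_pin","dish","bottle"]:
        print(t,[(np.round(d["point"],3).tolist(),round(d["confidence"],2)) for d in landmark_of(c,t)])
E
```

```text
{'clock': 0.0, 'qpos': array([ 0.10551021,  0.50837664, -0.23751744,  1.50114368,  0.12570116,
        1.14889916, -0.15476752]), 'dq': array([ 0.00102271,  0.00041468,  0.00122618, -0.00106798,  0.00103256,
       -0.00050315,  0.00023878]), 'effort': array([ 1.19726570e-03, -6.20588279e+01, -2.18696728e+00, -2.49655455e+01,
        1.23123583e-02,  1.21321963e-02,  2.04169703e-05]), 'ee_pos': array([ 6.24490975e-01, -8.90282972e-05,  2.30401580e-01]), 'ee_rot': array([-0.49955808, -0.49952305, -0.50045894,  0.50045909]), 'force': array([ 0.51539306, -0.72164754, -0.42739991]), 'moment': array([ 0.03465693, -0.05043587,  0.00165685]), 'width': 0.0851027557409595}
scene 442.679583889976 262.01935201635627 189.90948514223098 [ 1.534 -0.441  0.805] ['color', 'fx', 'fy', 'cx', 'cy', 'extrinsics']
viewer_fork [([0.504, 0.256, 0.002], 0.84)]
viewer_tongue [([0.492, -0.429, 0.0], 0.98), ([0.492, -0.104, 0.182], 0.37)]
viewer_fork_hinge [([0.586, 0.243, 0.064], 0.6)]
viewer_tongue_hinge [([0.568, -0.426, 0.064], 0.75)]
cover_tongue [([0.487, -0.104, 0.023], 0.84)]
cover_tongue_tab [([0.493,
[... 979 characters left out ...]
hinge_pin [([0.766, 0.065, 0.008], 0.63), ([0.569, -0.428, 0.064], 0.56), ([0.722, 0.29, -0.001], 0.24)]
dish [([0.722, 0.293, 0.0], 0.7)]
bottle [([0.741, -0.174, -0.003], 0.59)]
wrist 327.26867834191364 255.63196626616022 192.246745624947 [0.625 0.074 0.373] ['color', 'fx', 'fy', 'cx', 'cy', 'extrinsics']
viewer_fork []
viewer_tongue []
viewer_fork_hinge []
viewer_tongue_hinge []
cover_tongue [([0.49, -0.1, 0.024], 0.77)]
cover_tongue_tab []
cover_fork [([0.58, -0.101, 0.023], 0.55)]
cover_fork_tab [([0.583, -0.098, 0.177], 0.68), ([0.537, -0.104, -0.002], 0.53)]
rack []
hinge_pin [([0.76, 0.062, 0.008], 0.96)]
dish []
bottle [([0.74, -0.178, -0.003], 0.95), ([0.491, -0.101, 0.022], 0.19)]
```

View pics/scene0.png

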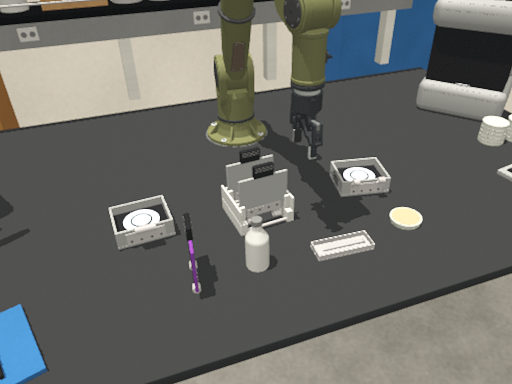

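View pics/side0.png

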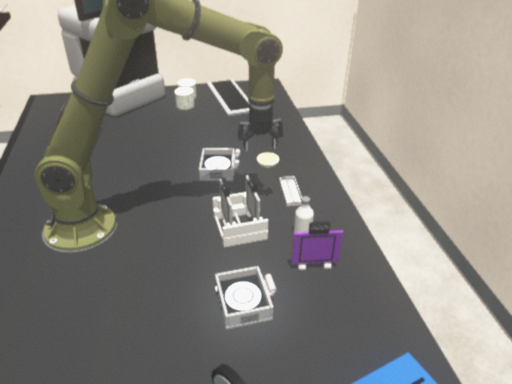

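View pics/wrist0.png

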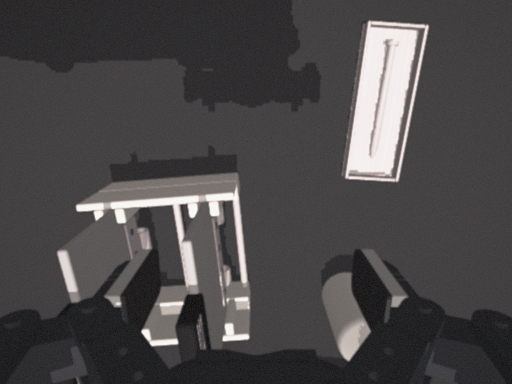

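```bash
python3 - <<'E'
import cv2,numpy as np
s=cv2.imread("pics/scene0.png");d=cv2.imread("pics/side0.png")
f=lambda im,a,b,c,e:cv2.resize(im[b:e,a:c],(400,300),interpolation=cv2.INTER_CUBIC)
cv2.imwrite("pics/crop0.png",np.vstack([np.hstack([f(s,210,145,310,220+10),f(s,320,145,400,205)]),np.hstack([f(d,205,170,285,250-20),f(d,190,140,250,185)])]))
E
```

```text
(no output)
```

View pics/crop0.png

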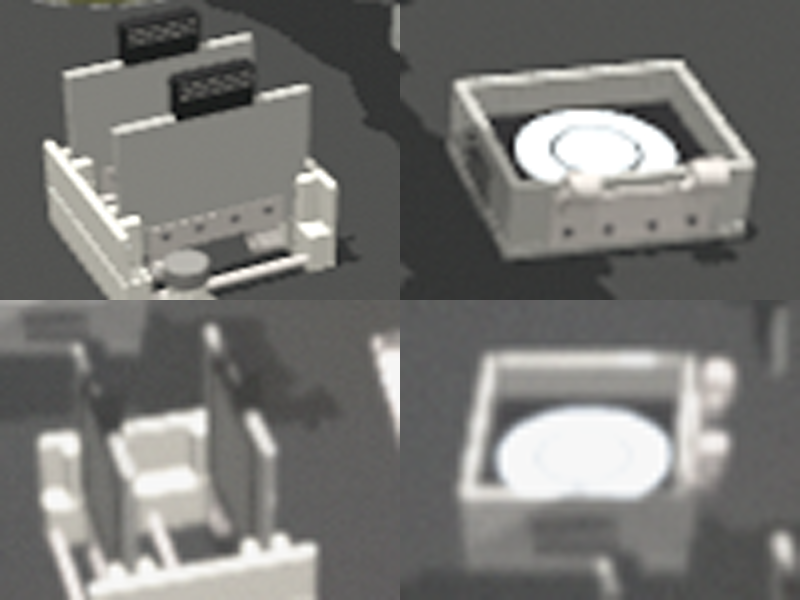

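```bash
python3 - <<'E'
import cv2,numpy as np
s=cv2.imread("pics/wrist0.png")
c=s[170:350,50:260];c=cv2.convertScaleAbs(c,alpha=1.5,beta=20)
cv2.imwrite("pics/crop1.png",cv2.resize(c,(700,600),interpolation=cv2.INTER_CUBIC))
from cell import *
r=capture("wrist")
def pr(p):
    q=r["extrinsics"]@np.r_[p,1];return (r["cx"]+r["fx"]*q[0]/-q[2], r["cy"]+r["fy"]*-q[1]/-q[2])
for x,n in((.489,'rear'),(.582,'front')):
  for y in (-.05,-.04,-.03,-.0275,0,.0275,.03,.05):
    print(n,y,np.round(pr([x,-.102+y,.021])))
E
```

```text
rear -0.05 [145. 285.]
rear -0.04 [144. 278.]
rear -0.03 [144. 270.]
rear -0.0275 [143. 268.]
rear 0 [141. 248.]
rear 0.0275 [139. 226.]
rear 0.03 [138. 224.]
rear 0.05 [137. 208.]
front -0.05 [221. 285.]
front -0.04 [220. 278.]
front -0.03 [220. 270.]
front -0.0275 [220. 268.]
front 0 [219. 248.]
front 0.0275 [219. 226.]
front 0.03 [219. 224.]
front 0.05 [218. 208.]
```

View pics/crop1.png

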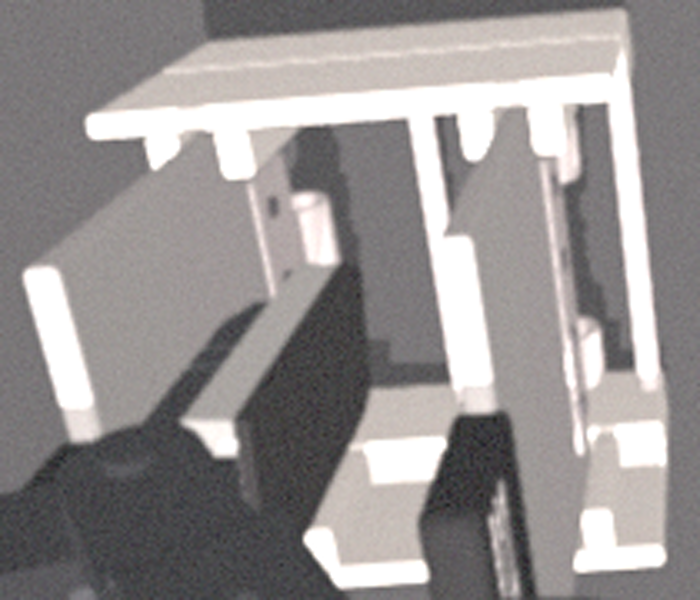

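>>> jog_arm(steps="-30 20 30 0 0 0 1;-30 30 30 0 0 0 1;-30 20 30 0 0 0 1;0 0 0 0 0 0 1;0 0 0 0 0 0 1")

```text
clock: 2.5
ee_pos: [0.5362, 0.0692, 0.3213]
ee_rot: [0.501, 0.5, 0.5, -0.499]
force: [0.1, -1.0, -0.7]
width: 0.0855
```

```bash
cat > h.py <<'E'
from cell import *
import cv2,numpy as np,pickle
def snap(c,n):
    r=capture(c);cv2.imwrite(f"pics/{n}.png",r["color"][:,:,::-1]);pickle.dump(r,open(f"pics/{n}.pkl","wb"));return r
def load(n): return pickle.load(open(f"pics/{n}.pkl","rb"))
def pr(r,P):
    P=np.atleast_2d(P);q=(r["extrinsics"]@np.c_[P,np.ones(len(P))].T).T
    return np.c_[r["cx"]-r["fx"]*q[:,0]/q[:,2], r["cy"]+r["fy"]*q[:,1]/q[:,2]]
def ray(r,uv,z):  # world point on pixel ray at height z
    E=r["extrinsics"];R=E[:3,:3];c=-R.T@E[:3,3]
    d=R.T@np.array([(uv[0]-r["cx"])/r["fx"],-(uv[1]-r["cy"])/r["fy"],-1]);return c+d*(z-c[2])/d[2]
def crop(n,box,out,W=800,H=600,g=1.0):
    im=cv2.imread(f"pics/{n}.png") if isinstance(n,str) else n
    a,b,c,d=box;k=min(W/(c-a),H/(d-b))
    cv2.imwrite(f"pics/{out}.png",cv2.convertScaleAbs(cv2.resize(im[b:d,a:c],None,fx=k,fy=k,interpolation=cv2.INTER_CUBIC),alpha=g));print(out,"scale",k,"off",a,b)
E
python3 - <<'E'
from h import *
print(get_obs()["ee_pos"],get_obs()["clock"])
r=snap("wrist","w1")
for t in ["cover_tongue","cover_tongue_tab","cover_fork_tab","cover_fork","rack"]:
    print(t,[(np.round(d["point"],4).tolist(),round(d["confidence"],2)) for d in landmark_of("wrist",t)])
E
```

```text
[0.53615734 0.06924696 0.32128594] 2.5
cover_tongue [([0.4912, -0.1029, 0.0226], 0.63), ([0.5822, -0.1041, 0.0241], 0.5)]
cover_tongue_tab [([0.4879, -0.1066, 0.1774], 0.72), ([0.7613, 0.0657, 0.0092], 0.27)]
cover_fork_tab [([0.5828, -0.097, 0.1794], 0.64)]
cover_fork [([0.5785, -0.1039, 0.0203], 0.61)]
rack [([0.538, -0.1034, -0.0019], 0.83)]
```

View pics/w1.png

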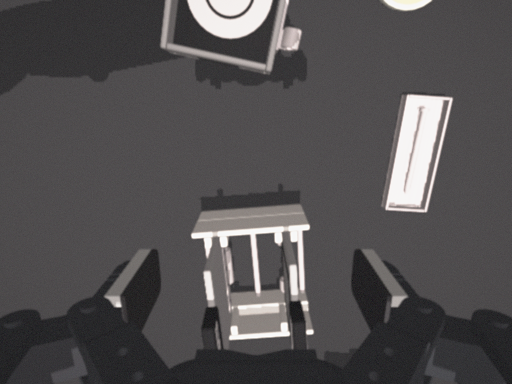

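```bash
cat >> h.py <<'E'
def T(x,y,yaw,P,z=0):
    c,s=np.cos(yaw),np.sin(yaw);P=np.atleast_2d(np.array(P,float))
    return np.c_[x+c*P[:,0]-s*P[:,1],y+s*P[:,0]+c*P[:,1],P[:,2]+z]
def box(x0,x1,y0,y1,z0,z1):
    P=[(x,y,z) for x in(x0,x1) for y in(y0,y1) for z in(z0,z1)]
    E=[(i,j) for i in range(8) for j in range(i) if bin(i^j).count("1")==1]
    return [(P[i],P[j]) for i,j in E]
def overlay(n,items,bx,out,k=5):
    r=load(n);im=cv2.resize(r["color"][:,:,::-1],None,fx=k,fy=k,interpolation=cv2.INTER_CUBIC)
    for (x,y,yaw,z,segs,col) in items:
        for a,b in segs:
            uv=(pr(r,T(x,y,yaw,[a,b],z))+.5)*k-.5
            cv2.line(im,tuple(int(v) for v in uv[0].round()),tuple(int(v) for v in uv[1].round()),col,1,cv2.LINE_AA)
    a,b,c,d=[int(v*k) for v in bx];cv2.imwrite(f"pics/{out}.png",im[b:d,a:c])
E
python3 - <<'E'
from h import *
G=(0,255,0);R=(0,0,255)
yaw=0.05
it=[(.537,-.104,yaw,0,box(-.075,.075,.061,.083,0,.083),G),(.537,-.104,yaw,0,box(-.075,.075,-.083,-.061,0,.083),G)]
c=T(.537,-.104,yaw,[(-.045,0,.021),(.045,0,.021)])
for p in c: it+= [(p[0],p[1],yaw,.021,box(-.004,.004,-.073,.073,.017,.141),R),(p[0],p[1],yaw,.021,box(-.007,.007,-.03,.03,.138,.176),(255,255,0))]
print(c)
overlay("w1",it,(180,190,330,350),"o1",4.0)
E
```

```text
[[ 0.49205624 -0.10624906  0.021     ]
 [ 0.58194376 -0.10175094  0.021     ]]
```

View pics/o1.png

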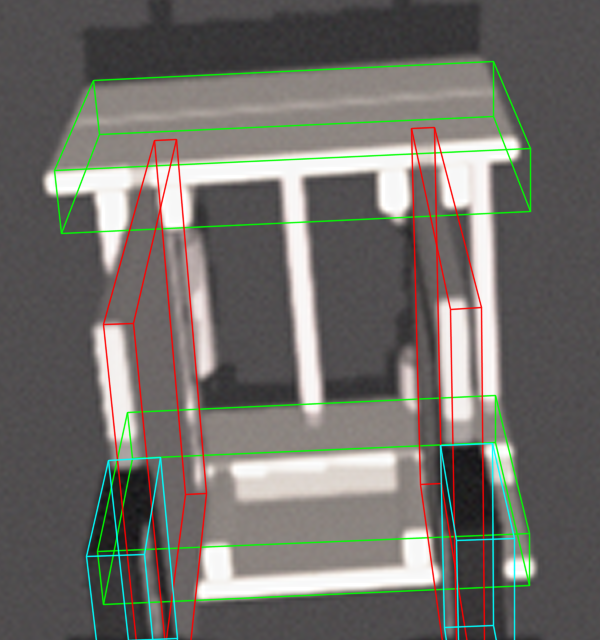

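```bash
python3 - <<'E'
from h import *
G=(0,255,0);R=(0,0,255)
yaw=0.08;X,Y=.5345,-.104
it=[(X,Y,yaw,0,box(-.075,.075,.079,.083,0,.083),G),(X,Y,yaw,0,box(-.075,.075,-.083,-.079,0,.083),G)]
c=T(X,Y,yaw,[(-.045,0,.021),(.045,0,.021)])
for p in c: it+= [(p[0],p[1],yaw,.021,box(-.004,.004,-.073,.073,.017,.141),R),(p[0],p[1],yaw,.021,box(-.007,.007,-.03,.03,.138,.176),(255,255,0))]
print(c)
overlay("w1",it,(180,190,330,350),"o2",4.0)
X,Y,yaw=.507,.258,-.19
h=T(X,Y,yaw,[(.079,0,.064)])[0];print(h)
it=[(X,Y,yaw,0,box(-.065,.065,-.078,.078,0,.06),G),(h[0],h[1],yaw,.064,box(-.01,.01,-.05,-.03,-.01,.01)+box(-.01,.01,.03,.05,-.01,.01),R)]
overlay("w1",it,(130,0,330,100),"o3",4.0)
E
```

```text
[[ 0.48964392 -0.10759616  0.021     ]
 [ 0.57935608 -0.10040384  0.021     ]]
[0.58457833 0.24308015 0.064     ]
```

View pics/o2.png

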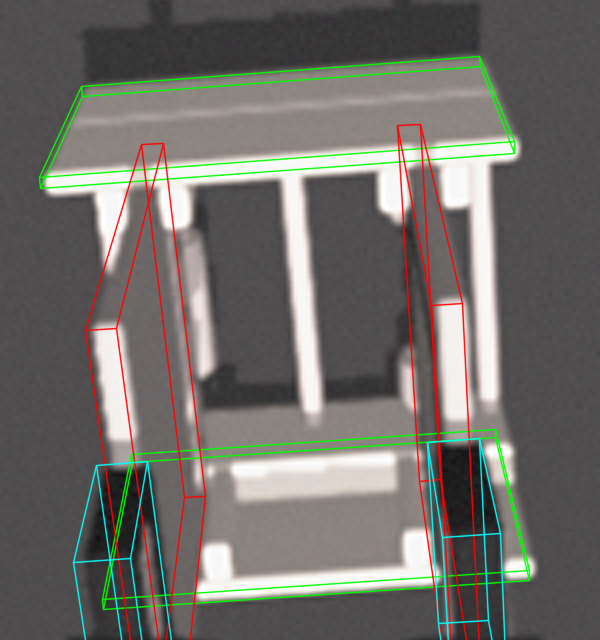

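View pics/o3.png

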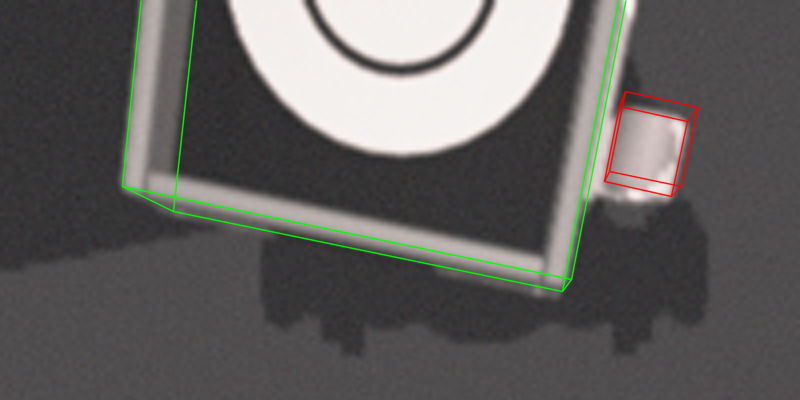

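>>> jog_arm(steps="-15 -44 -20 0 0 1 1;-10 -44 -20 0 0 1 1;-10 -44 -20 0 0 1 1;-10 -44 -20 0 0 1 1;0 0 0 0 0 0 1;0 0 0 0 0 0 1")

```text
clock: 3.4
ee_pos: [0.4908, -0.108, 0.2395]
ee_rot: [0.516, 0.483, 0.517, -0.484]
force: [0.4, 0.8, -0.1]
width: 0.0857
```

```bash
python3 - <<'E'
from h import *
o=get_obs();print(o["ee_pos"],o["ee_rot"],o["clock"])
snap("wrist","w2");snap("scene","s2");snap("side","d2")
for c in["scene","side"]:
  for t in["cover_tongue_tab","cover_tongue"]:
    print(t,[(np.round(d["point"],4).tolist(),round(d["confidence"],2)) for d in landmark_of(c,t)])
im=np.hstack([cv2.resize(cv2.imread("pics/s2.png")[120:240,200:320],(400,400)),cv2.resize(cv2.imread("pics/d2.png")[150:270,180:300],(400,400))])
cv2.imwrite("pics/c2.png",im)
E
```

```text
[ 0.49080833 -0.10799088  0.23946072] [ 0.51558936  0.48287432  0.51689967 -0.48354393] 3.4
cover_tongue_tab [([0.4942, -0.1059, 0.1788], 0.96)]
cover_tongue [([0.5812, -0.0983, 0.1771], 0.32)]
cover_tongue_tab [([0.4918, -0.1114, 0.1802], 0.7), ([0.57, -0.4292, 0.0647], 0.39)]
cover_tongue [([0.4906, -0.1093, 0.023], 0.63)]
```

View pics/c2.png

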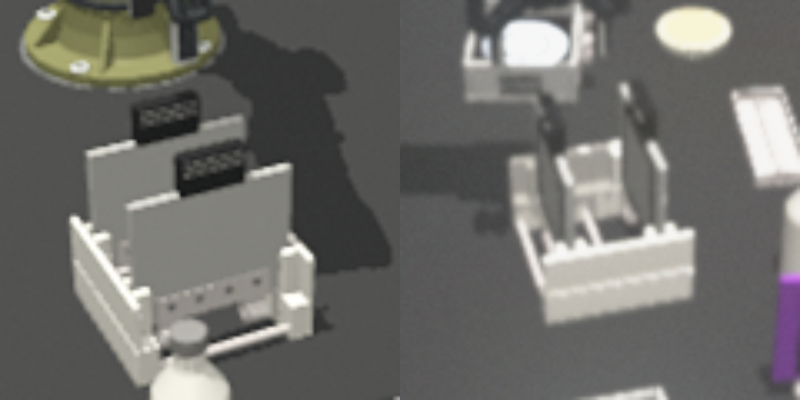

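View pics/w2.png

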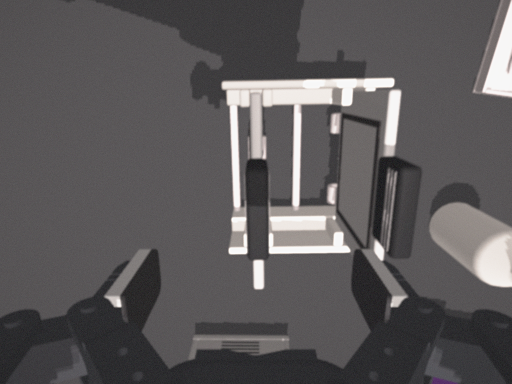

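>>> jog_arm(steps="0 0 -30 0 0 0.5 1;0 0 -30 0 0 0 1;0 0 -18 0 0 0 1;0 0 0 0 0 0 1;0 0 0 0 0 0 0.5;0 0 0 0 0 0 0;0 0 0 0 0 0 0;0 0 0 0 0 0 0;0 0 0 0 0 0 0;0 0 0 0 0 0 0", force=60)

```text
clock: 4.75
ee_pos: [0.4916, -0.1067, 0.163]
ee_rot: [0.52, 0.48, 0.519, -0.48]
force: [-0.3, 0.2, 6.2]
width: 0.0133
```

>>> jog_arm(steps="0 0 5 0 0 0 0;0 0 10 0 0 0 0;0 0 15 0 0 0 0;0 0 20 0 0 0 0;0 0 20 0 0 0 0;0 0 20 0 0 0 0;0 0 20 0 0 0 0;0 0 0 0 0 0 0;0 0 0 0 0 0 0;0 0 0 0 0 0 0")

```text
clock: 5.75
ee_pos: [0.4906, -0.1066, 0.2713]
ee_rot: [0.519, 0.48, 0.52, -0.48]
force: [0.6, -1.5, -2.7]
width: 0.013
```

```bash
python3 - <<'E'
from h import *
o=get_obs();print(o["ee_pos"],o["ee_rot"],o["clock"],o["force"],o["moment"])
snap("wrist","w3");snap("scene","s3");snap("side","d3")
for c in["scene","side","wrist"]:
  for t in["cover_tongue_tab","cover_tongue"]:
    print(t,[(np.round(d["point"],4).tolist(),round(d["confidence"],2)) for d in landmark_of(c,t)])
im=np.hstack([cv2.resize(cv2.imread("pics/s3.png")[100:240,190:330],(400,400)),cv2.resize(cv2.imread("pics/d3.png")[120:270,170:320],(400,400))])
cv2.imwrite("pics/c3.png",im)
E
```

```text
[ 0.49058304 -0.10655099  0.27130578] [ 0.51863964  0.47959744  0.5198497  -0.48037018] 5.75 [ 0.55981322 -1.47591313 -2.69795955] [ 0.02224332 -0.04176253 -0.00257864]
cover_tongue_tab [([0.494, -0.1077, 0.2872], 0.74), ([0.7213, 0.2883, -0.0029], 0.68)]
cover_tongue [([0.4873, -0.1024, 0.1283], 0.8)]
cover_tongue_tab [([0.4933, -0.1106, 0.2884], 0.71)]
cover_tongue [([0.4907, -0.1113, 0.1286], 0.76)]
cover_tongue_tab [([0.4887, -0.1068, 0.2817], 0.71), ([0.4899, -0.1021, 0.1285], 0.57)]
cover_tongue [([0.4903, -0.0997, 0.1275], 0.62)]
```

View pics/c3.png

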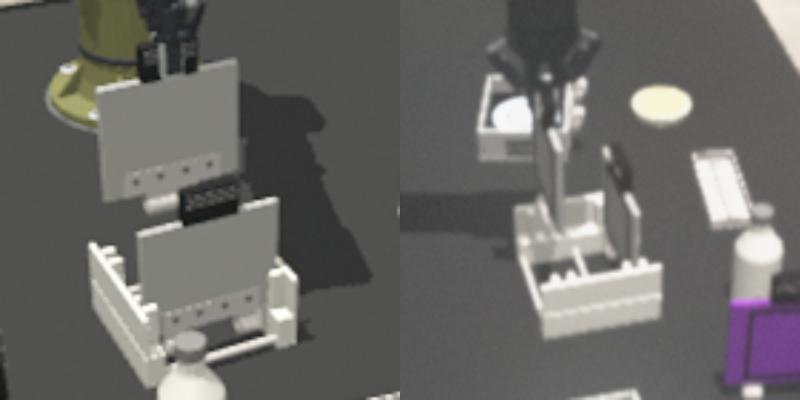

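View pics/w3.png

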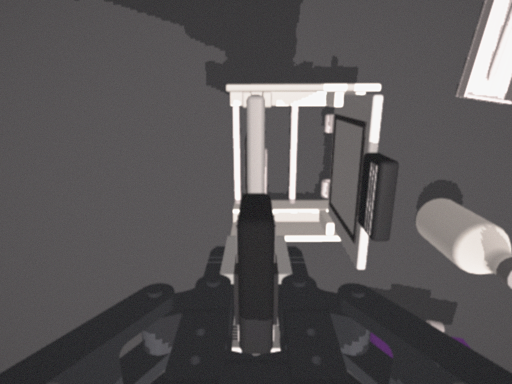

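>>> jog_arm(steps="0 10 0 0 0 0 0;0 25 0 0 0 -1 0;0 30 0 0 0 -1 0;0 30 0 0 0 -1 0;0 30 0 0 0 -1 0;5 30 0 0 0 -1.5 0;20 30 0 0 0 -1.5 0;20 30 0 0 0 -1.5 0;20 30 0 0 0 -1.5 0;20 30 0 0 0 -1.5 0;20 30 0 0 0 -1.5 0;20 25 0 0 0 -1.5 0;20 15 0 0 0 -1.5 0;10 5 0 0 0 -1 0;0 0 0 0 0 0 0;0 0 0 0 0 0 0;0 0 0 0 0 0 0")

```text
clock: 7.9
ee_pos: [0.6456, 0.2431, 0.2726]
ee_rot: [-0.443, -0.551, -0.443, 0.552]
force: [-0.5, -0.7, -1.1]
width: 0.0132
```

```bash
python3 - <<'E'
from h import *
o=get_obs();print(o["ee_pos"],o["ee_rot"],o["clock"],o["force"],o["moment"])
snap("wrist","w4");snap("scene","s4");snap("side","d4")
for c in["scene","side","wrist"]:
  for t in["cover_tongue","viewer_fork","viewer_fork_hinge"]:
    print(t,[(np.round(d["point"],4).tolist(),round(d["confidence"],2)) for d in landmark_of(c,t)])
im=np.hstack([cv2.resize(cv2.imread("pics/s4.png")[90:230,310:450],(400,400)),cv2.resize(cv2.imread("pics/d4.png")[80:200,170:290],(400,400))])
cv2.imwrite("pics/c4.png",im)
E
```

```text
[0.64564656 0.24306198 0.27256583] [-0.44261419 -0.55129507 -0.44263873  0.55157718] 7.9 [-0.48799435 -0.74062256 -1.10876488] [-0.01657012 -0.05555717 -0.03923364]
cover_tongue [([0.6444, 0.2435, 0.1299], 0.77)]
viewer_fork [([0.5017, 0.2531, 0.002], 0.72), ([0.6414, 0.2455, 0.1334], 0.64), ([0.7248, 0.2897, -0.0029], 0.37)]
viewer_fork_hinge [([0.5869, 0.2454, 0.0654], 0.59), ([0.7219, 0.2868, -0.0008], 0.54)]
cover_tongue [([0.6427, 0.2425, 0.13], 0.49)]
viewer_fork [([0.5086, 0.2594, -0.0008], 0.76)]
viewer_fork_hinge [([0.5783, 0.2404, 0.0624], 0.72)]
cover_tongue [([0.6471, 0.2508, 0.128], 0.56)]
viewer_fork [([0.5041, 0.2557, -0.0027], 0.95)]
viewer_fork_hinge [([0.5805, 0.2443, 0.0643], 0.71)]
```

View pics/c4.png

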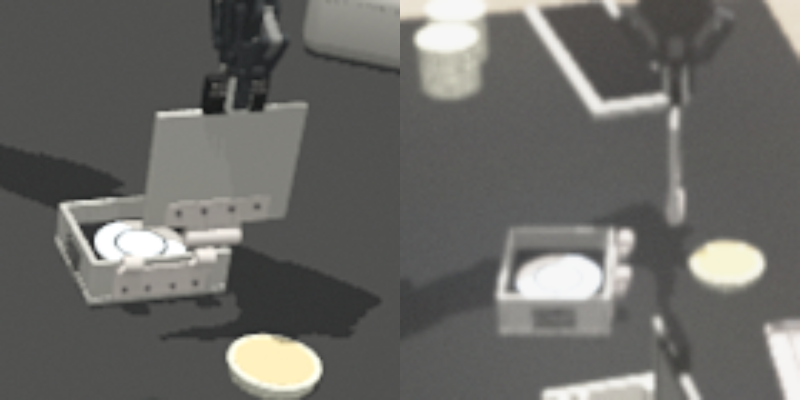

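View pics/w4.png

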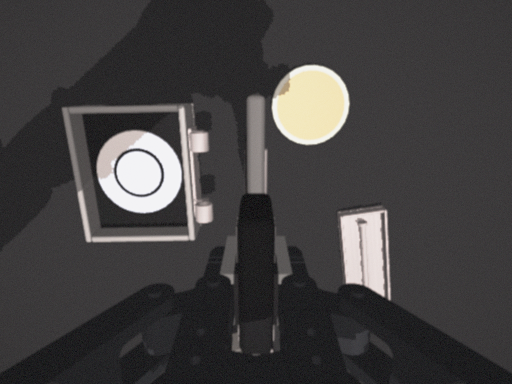

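```bash
cat > ov.py <<'E'
from h import *
G=(0,255,0);R=(0,0,255);C=(255,255,0);Y=(0,255,255)
def cyl(y0,y1,r=.01,n=16):
    t=np.linspace(0,2*np.pi,n+1);s=[]
    for y in(y0,y1): s+=[((r*np.cos(a),y,r*np.sin(a)),(r*np.cos(b),y,r*np.sin(b))) for a,b in zip(t,t[1:])]
    s+=[((r*np.cos(a),y0,r*np.sin(a)),(r*np.cos(a),y1,r*np.sin(a))) for a in t[:-1:4]]
    return s
def viewer(h,yaw): # from hinge point
    return [(h[0],h[1],yaw,0,box(-.144,-.014,-.078,.078,0,.06),G),(h[0],h[1],yaw,.064,cyl(.03,.05)+cyl(-.05,-.03),R)]
def cover(x,y,z,yaw):
    return [(x,y,yaw,z,box(-.004,.004,-.073,.073,.017,.141)+cyl(-.0275,.0275),C)]
E
python3 - <<'E'
from ov import *
o=viewer((.582,.243),-.21)
overlay("w4",o+cover(.6456,.2431,.1306,-.218),(50,85,290,255),"o4",3.3)
overlay("s4",o+cover(.6456,.2431,.1306,-.218),(325,120,425,200),"o4s",8)
overlay("d4",o+cover(.6456,.2431,.1306,-.218),(195,100,270,185),"o4d",7)
E
```

```text
(no output)
```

View pics/o4.png

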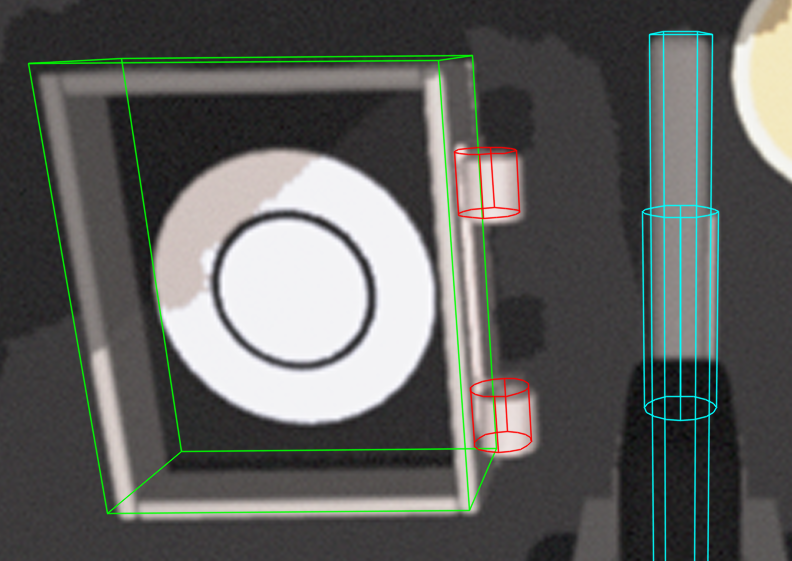

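View pics/o4s.png

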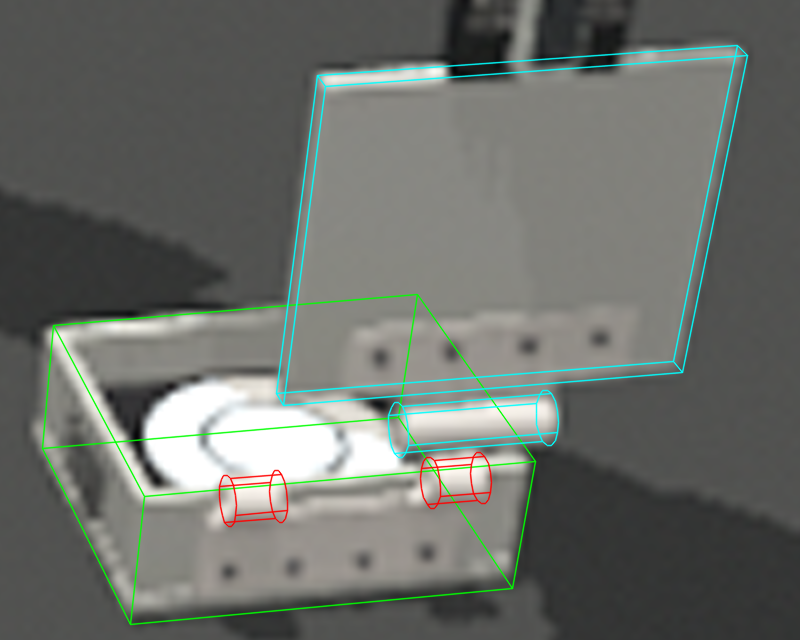

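View pics/o4d.png

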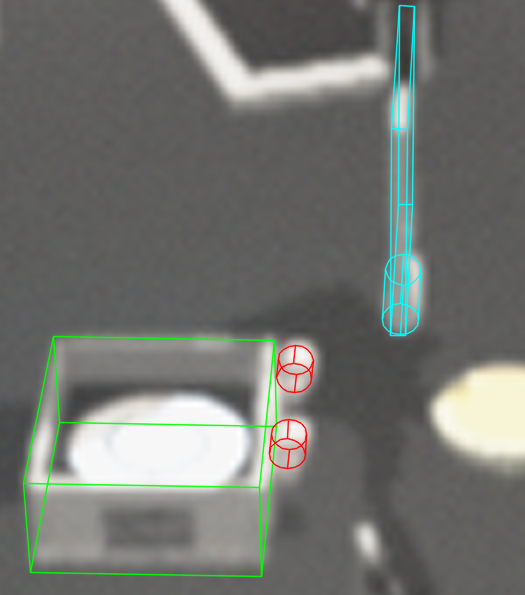

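>>> jog_arm(steps="-20 0 0 0 0 0.5 0;-23 0 0 0 0 0 0;-20 0 -10 0 0 0 0;0 0 -20 0 0 0 0;0 0 -10 0 0 0 0;0 0 0 0 0 0 0;0 0 0 0 0 0 0;0 0 0 0 0 0 0")

```text
clock: 9.3
ee_pos: [0.584, 0.2435, 0.233]
ee_rot: [0.445, 0.55, 0.445, -0.549]
force: [0.3, -0.6, -2.3]
width: 0.0133
```

```bash
python3 - <<'E'
from ov import *
o=get_obs();print(o["ee_pos"],o["ee_rot"],o["clock"],o["force"],o["moment"])
snap("wrist","w5");snap("scene","s5");snap("side","d5")
x,y,z=o["ee_pos"]; yaw=2*(np.arctan2(abs(o["ee_rot"][0]),abs(o["ee_rot"][1]))-np.pi/4);print(yaw)
v=viewer((.583,.243),-.21)+cover(x,y,z-.142,yaw)
overlay("w5",v,(130,85,290,205),"o5",5)
overlay("s5",v,(325,120,425,200),"o5s",8)
overlay("d5",v,(195,100,270,185),"o5d",7)
overlay("s5",[],(325,120,425,200),"p5s",8)
E
```

```text
[0.58403908 0.24351851 0.23301994] [ 0.44496463  0.55002428  0.44481032 -0.54920264] 9.3 [ 0.28095653 -0.61692176 -2.26883291] [0.00780139 0.0044295  0.01712142]
-0.2103979360655397
```

View pics/o5.png

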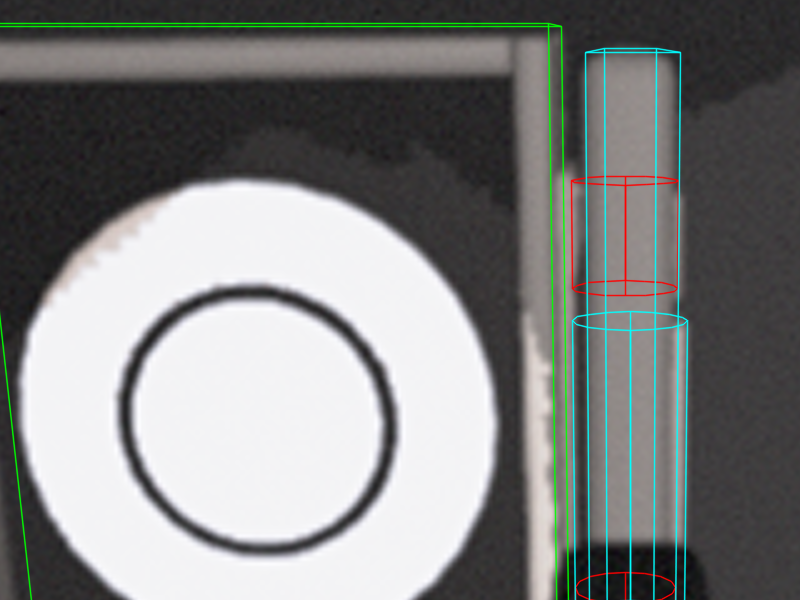

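View pics/o5s.png

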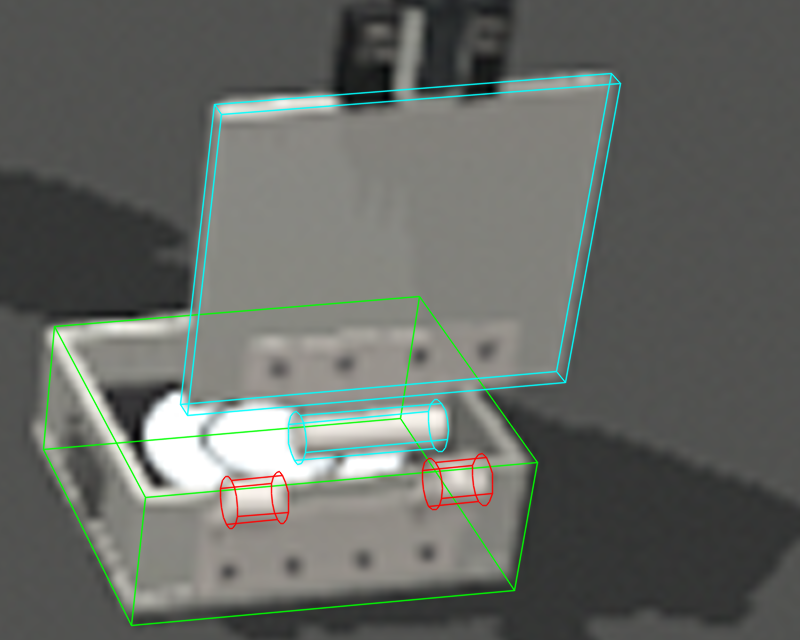

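View pics/o5d.png

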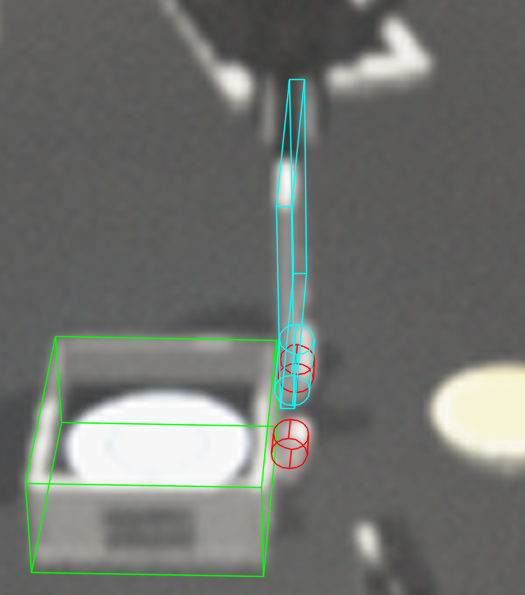

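View pics/p5s.png

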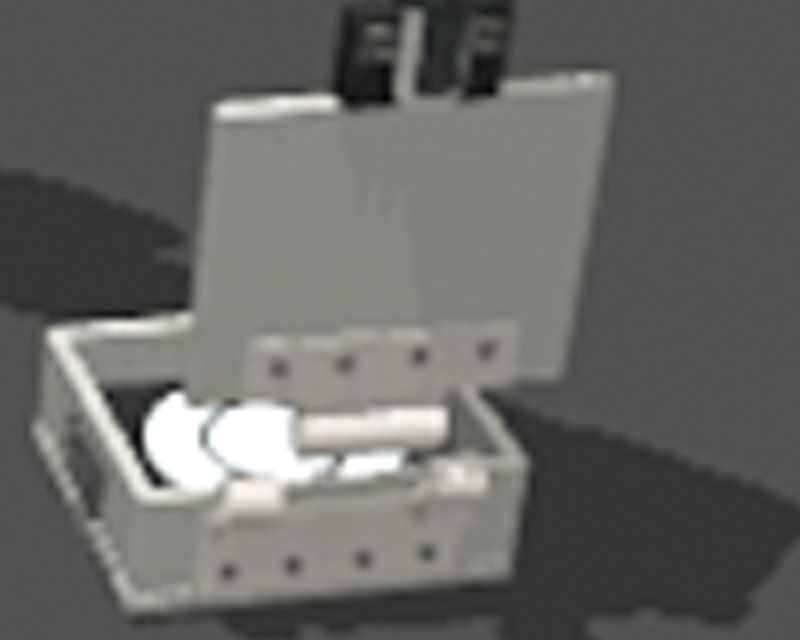

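>>> jog_arm(steps="0 -0.5 -5 0 0 0 0;0 0 -5 0 0 0 0;0 0 -5 0 0 0 0;0 0 0 0 0 0 0")

```text
clock: 9.85
ee_pos: [0.5828, 0.2426, 0.2162]
ee_rot: [-0.445, -0.549, -0.445, 0.55]
force: [0.2, -0.7, -3.7]
width: 0.0135
```

>>> jog_arm(steps="0 0 -4 0 0 0 0;0 0 -4 0 0 0 0;0 0 -4 0 0 0 0;0 0 0 0 0 0 0;0 0 0 0 0 0 0;0 0 0 0 0 0 0")

```text
clock: 10.45
ee_pos: [0.5834, 0.243, 0.2056]
ee_rot: [0.445, 0.55, 0.445, -0.549]
force: [-0.2, 0.4, -2.2]
width: 0.0132
```

```bash
python3 - <<'E'
from ov import *
o=get_obs();print(o["ee_pos"],o["ee_rot"],o["clock"],o["force"],o["moment"])
snap("wrist","w6");snap("scene","s6");snap("side","d6")
x,y,z=o["ee_pos"]; yaw=2*(np.arctan2(abs(o["ee_rot"][0]),abs(o["ee_rot"][1]))-np.pi/4);print(yaw)
v=cover(x,y,z-.142,yaw)
overlay("w6",viewer((.583,.243),-.21)+v,(130,85,290,205),"o6",5)
overlay("s6",v,(325,130,400,205),"o6s",8)
overlay("d6",viewer((.583,.243),-.21)+v,(195,110,270,185),"o6d",8)
overlay("s6",[],(325,130,400,205),"p6s",8)
for c in["scene","side","wrist"]:
  for t in["cover_tongue","viewer_fork_hinge"]:
    print(c,t,[(np.round(d["point"],4).tolist(),round(d["confidence"],2)) for d in landmark_of(c,t)])
E
```

```text
[0.58341682 0.24295079 0.20559653] [ 0.44499508  0.54967946  0.44498069 -0.54938515] 10.45 [-0.18672393  0.41856373 -2.20742225] [-0.00183556 -0.03219651  0.0002975 ]
-0.2097176696432892
scene cover_tongue [([0.5821, 0.2462, 0.0609], 0.91)]
scene viewer_fork_hinge [([0.5829, 0.2434, 0.0647], 0.86), ([0.5669, -0.4268, 0.0653], 0.58)]
side cover_tongue [([0.5845, 0.2377, 0.0657], 0.65), ([0.7228, 0.2873, 0.0005], 0.64)]
side viewer_fork_hinge [([0.5824, 0.2426, 0.0623], 0.91)]
wrist cover_tongue [([0.584, 0.2459, 0.065], 0.77)]
wrist viewer_fork_hinge [([0.582, 0.2407, 0.0635], 0.63)]
```

View pics/o6.png

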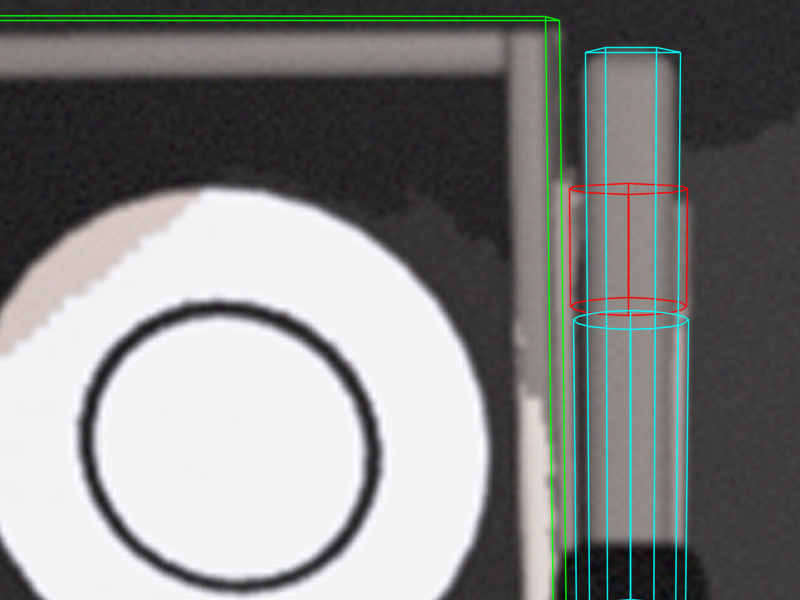

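View pics/o6s.png

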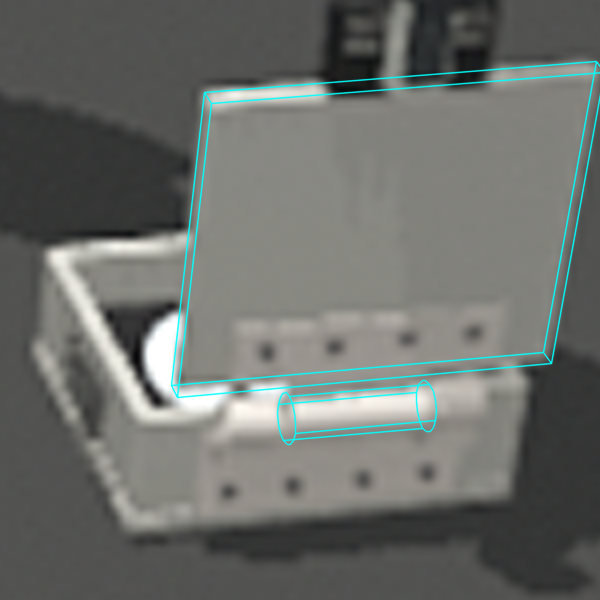

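View pics/o6d.png

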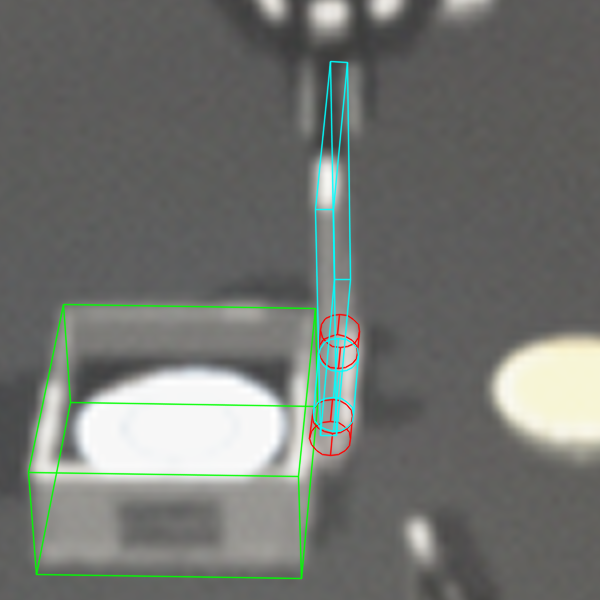

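View pics/p6s.png

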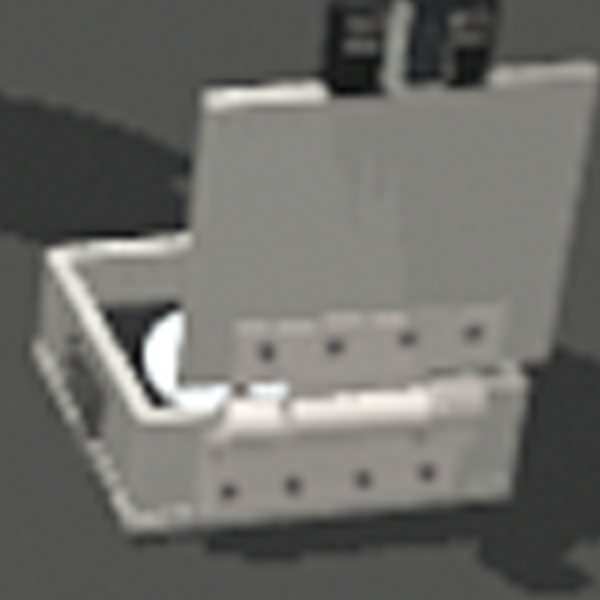

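```bash
python3 - <<'E'
from ov import *
im=cv2.imread("pics/s6.png")[172:190,348:392]
im2=cv2.imread("pics/d6.png")[140:175,228:248]
f=lambda a,k:cv2.convertScaleAbs(cv2.resize(a,None,fx=k,fy=k,interpolation=cv2.INTER_LANCZOS4),alpha=1.6,beta=-110)
cv2.imwrite("pics/z6.png",f(im,18));cv2.imwrite("pics/z6d.png",f(im2,14))
E
```

```text
(no output)
```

View pics/z6.png

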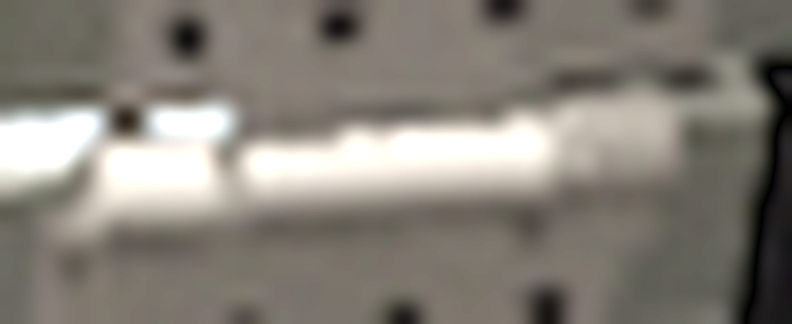

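View pics/z6d.png

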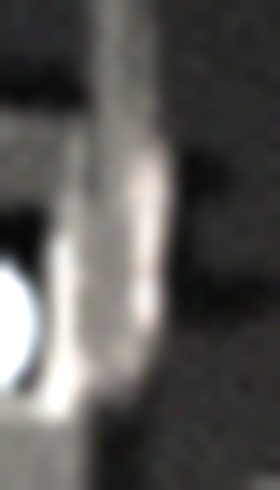

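```bash
python3 - <<'E'
from ov import *
from scipy.ndimage import map_coordinates
r=load("s6");g=r["color"].astype(float).mean(2)
h=np.array([.583,.243]);yaw=-.21
ys=np.arange(-.056,.0561,.002)
# sample on line of camera-facing surface, several elevations on the cylinder
out=[]
for a in (20,35,50):
    P=T(h[0],h[1],yaw,[(.01*np.cos(np.radians(a)),y,.01*np.sin(np.radians(a))) for y in ys],.064)
    uv=pr(r,P);out.append(map_coordinates(g,[uv[:,1],uv[:,0]],order=1))
for i,y in enumerate(ys): print(int(round(y*1000)),[int(o[i]) for o in out])
E
```

```text
-56 [177, 166, 156]
-54 [190, 191, 186]
-52 [193, 207, 211]
-50 [194, 218, 234]
-48 [194, 220, 237]
-46 [195, 221, 239]
-44 [196, 223, 240]
-42 [198, 223, 241]
-40 [199, 224, 241]
-38 [200, 225, 242]
-36 [199, 221, 233]
-34 [193, 209, 215]
-32 [181, 186, 181]
-30 [177, 187, 182]
-28 [178, 196, 198]
-26 [185, 213, 221]
-24 [187, 217, 228]
-22 [188, 218, 226]
-20 [189, 218, 225]
-18 [190, 219, 223]
-16 [191, 220, 223]
-14 [192, 220, 222]
-12 [192, 221, 224]
-10 [192, 221, 231]
-8 [192, 221, 232]
-6 [193, 220, 232]
-4 [193, 220, 230]
-2 [193, 220, 233]
0 [193, 221, 239]
2 [194, 222, 237]
4 [194, 222, 235]
6 [195, 222, 234]
8 [196, 223, 232]
10 [197, 223, 231]
12 [198, 223, 229]
14 [199, 224, 227]
16 [200, 225, 227]
18 [202, 225, 229]
20 [203, 226, 231]
22 [200, 224, 230]
24 [190, 213, 217]
26 [179, 198, 203]
28 [169, 184, 190]
30 [171, 182, 185]
32 [166, 177, 182]
34 [160, 171, 182]
36 [160, 172, 182]
38 [161, 173, 182]
40 [161, 173, 182]
42 [162, 174, 182]
44 [160, 172, 182]
46 [152, 161, 169]
48 [140, 143, 154]
50 [128, 124, 136]
52 [127, 125, 137]
54 [127, 125, 139]
56 [128, 126, 142]
```

>>> jog_arm(steps="-0.2 -1 0 0 0 0 0;0 0 0 0 0 0 0;0 0 0 0 0 0 0;0 0 0 0 0 0 0;0 0 0 0 0 0 0")

```text
clock: 11.4
ee_pos: [0.5831, 0.2419, 0.2054]
ee_rot: [0.445, 0.55, 0.445, -0.549]
force: [-0.4, -0.6, -2.8]
width: 0.0132
```

```bash
python3 - <<'E'
from ov import *
from scipy.ndimage import map_coordinates
o=get_obs();print(o["ee_pos"],o["clock"],o["force"],o["moment"])
G=[];rs={}
for c in("scene","side","wrist"):
    L=[snap(c,f"{c[0]}7_{i}") for i in range(3)]
    rs[c]=L[0]; rs[c]["g"]=np.mean([l["color"].astype(float).mean(2) for l in L],0)
r=rs["scene"];g=r["g"];h=np.array([.583,.243]);yaw=-.21
ys=np.arange(-.060,.0601,.001)
for a in (20,35):
    P=T(h[0],h[1],yaw,[(.01*np.cos(np.radians(a)),y,.01*np.sin(np.radians(a))) for y in ys],.064)
    uv=pr(r,P);print(a,[(int(round(y*1000)),int(v)) for y,v in zip(ys,map_coordinates(g,[uv[:,1],uv[:,0]],order=1)) if 20<abs(y*1000)<55 ])
im=g[172:190,348:392];cv2.imwrite("pics/z7.png",cv2.convertScaleAbs(cv2.resize(im,None,fx=18,fy=18,interpolation=cv2.INTER_CUBIC),alpha=1.6,beta=-110))
im=rs["wrist"]["g"][90:200,225:290];cv2.imwrite("pics/z7w.png",cv2.convertScaleAbs(cv2.resize(im,None,fx=5.4,fy=5.4,interpolation=cv2.INTER_CUBIC),alpha=1.6,beta=-50))
E
```

```text
[0.58313817 0.24188494 0.20540068] 11.4 [-0.41812648 -0.57370749 -2.78953264] [ 0.01910923  0.01683877 -0.00836204]
20 [(-55, 183), (-54, 189), (-53, 191), (-52, 192), (-51, 193), (-50, 194), (-49, 194), (-48, 194), (-47, 195), (-46, 195), (-45, 196), (-44, 196), (-43, 197), (-42, 198), (-41, 198), (-40, 199), (-39, 200), (-38, 200), (-37, 200), (-36, 200), (-35, 199), (-34, 195), (-33, 190), (-32, 185), (-31, 183), (-30, 180), (-29, 178), (-28, 180), (-27, 184), (-26, 187), (-25, 188), (-24, 189), (-23, 189), (-22, 190), (-21, 190), (20, 205), (21, 206), (22, 202), (23, 195), (24, 189), (25, 180), (26, 169), (27, 158), (28, 154), (29, 160), (30, 166), (31, 170), (32, 171), (33, 171), (34, 171), (35, 167), (36, 163), (37, 159), (38, 159), (39, 160), (40, 160), (41, 161), (42, 162), (43, 163), (44, 161), (45, 157), (46, 153), (47, 147), (48, 141), (49, 133), (50, 129), (51, 128), (52, 128), (53, 128), (54, 128)]
35 [(-55, 178), (-54, 191), (-53, 200), (-52, 207), (-51, 214), (-50, 218), (-49, 219), (-48, 220), (-47, 221), (-46, 221), (-45, 222), (-44, 223), (-43, 223), (-42, 223), (-41, 224), (-40, 224), (-39, 225), (-38, 225), (-37, 223), (-36, 220), (-35, 218), (-34, 211), (-33, 204), (-32, 197), (-31, 197), (-30, 199), (-29, 201), (-28, 206), (-27, 211), (-26, 216), (-25, 218), (-24, 218), (-23, 218), (-22, 219), (-21, 219), (20, 229), (21, 230), (22, 226), (23, 218), (24, 210), (25, 199), (26, 184), (27, 169), (28, 161), (29, 168), (30, 175), (31, 181), (32, 181), (33, 181), (34, 181), (35, 178), (36, 175), (37, 172), (38, 172), (39, 173), (40, 174), (41, 174), (42, 175), (43, 176), (44, 173), (45, 167), (46, 161), (47, 153), (48, 143), (49, 132), (50, 124), (51, 124), (52, 125), (53, 126), (54, 126)]
```

View pics/z7.png

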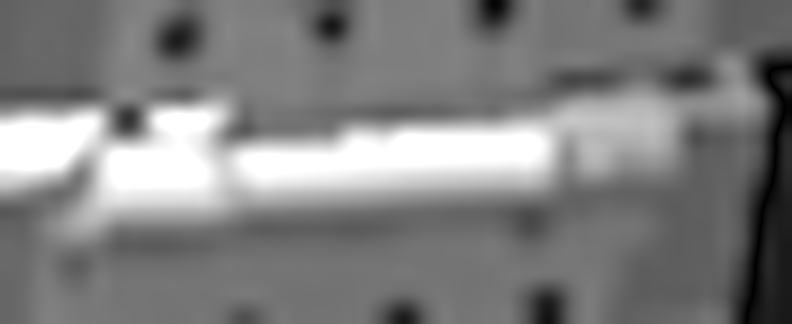

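View pics/z7w.png

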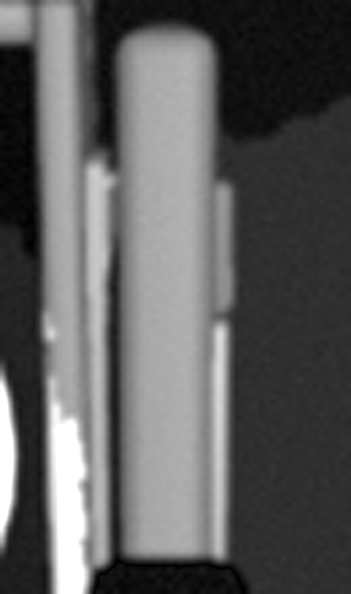

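>>> jog_arm(steps="0.3 -0.5 0 0 0 0 0;0 0 0 0 0 0 0;0 0 0 0 0 0 0;0 0 0 0 0 0 0;0 0 0 0 0 0 0")

```text
clock: 12.35
ee_pos: [0.5834, 0.2414, 0.2054]
ee_rot: [-0.445, -0.549, -0.445, 0.55]
force: [-1.3, 0.2, -2.2]
width: 0.0135
```

```bash
python3 - <<'E'
from ov import *
for i in range(1):
    o=get_obs();print(o["ee_pos"],o["clock"],o["force"],o["moment"],o["width"])
rs={}
for c in("scene","side","wrist"):
    L=[snap(c,f"{c[0]}8_{i}") for i in range(3)]
    rs[c]=np.mean([l["color"].astype(float).mean(2) for l in L],0)
f=lambda a,k,al,b:cv2.convertScaleAbs(cv2.resize(a,None,fx=k,fy=k,interpolation=cv2.INTER_CUBIC),alpha=al,beta=b)
cv2.imwrite("pics/z8.png",f(rs["scene"][165:193,345:395],15,1.3,-60))
cv2.imwrite("pics/z8w.png",f(rs["wrist"][90:200,225:290],5.4,1.6,-50))
for c in("scene","side"):
  for t in("hinge_pin","dish","bottle","cover_fork"): print(c,t,[(np.round(d["point"],3).tolist(),round(d["confidence"],2)) for d in landmark_of(c,t)][:2])
o=get_obs();print(o["ee_pos"],o["clock"],o["force"])
E
```

```text
[0.58336813 0.24137392 0.20537226] 12.35 [-1.30330092  0.20066813 -2.217725  ] [ 0.01285009  0.03801159 -0.06721294] 0.01345625789521962
scene hinge_pin [([0.762, 0.064, 0.006], 0.71)]
scene dish [([0.72, 0.289, -0.004], 0.55)]
scene bottle [([0.74, -0.173, 0.002], 0.95), ([0.57, -0.427, 0.067], 0.37)]
scene cover_fork [([0.729, -0.337, 0.007], 0.73), ([0.584, -0.097, 0.021], 0.64)]
side hinge_pin [([0.509, 0.258, -0.0], 0.74), ([0.764, 0.064, 0.006], 0.43)]
side dish [([0.721, 0.289, 0.0], 0.78), ([0.507, 0.26, -0.003], 0.32)]
side bottle [([0.738, -0.175, -0.005], 0.96), ([0.583, -0.096, 0.178], 0.47)]
side cover_fork [([0.734, -0.338, 0.009], 0.95), ([0.582, -0.097, 0.023], 0.65)]
[0.58339594 0.241365   0.20538734] 13.2 [ 0.57479699 -0.10201726 -2.60041832]
```

View pics/z8.png

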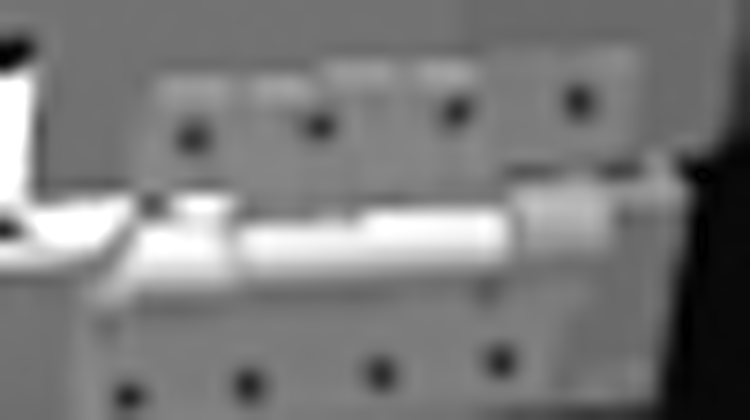

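View pics/z8w.png

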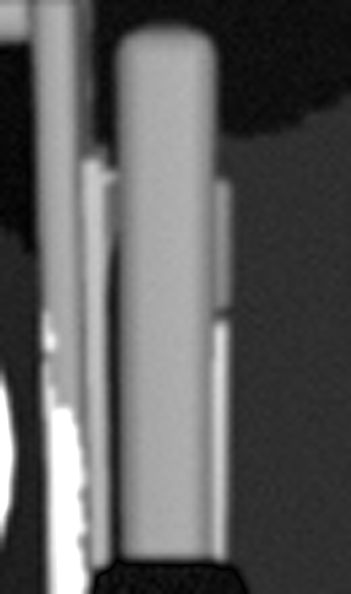

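View pics/s8_0.png

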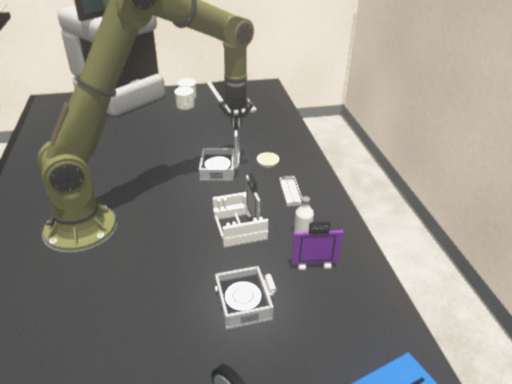

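```bash
python3 - <<'E'
from cell import *
print(close_job()); o=get_obs(); print(o["clock"],o["ee_pos"],o["force"],o["width"])
E
```

```text
the job is handed in; nothing more can be done
None
the job is handed in; nothing more can be done
```

I lifted cover_tongue, the cover with one middle knuckle at the rear slot of the rack, out by its tab. I lowered it into the hinge of the left-hand viewer (viewer_fork, two outer knuckles) and handed the job in at about 13 s, still holding it with the gasket towards the box. `close_job()` gives no verdict, so the checks below are my own.

**Last checks**
- **Alignment:** in the scene and wrist pictures the knuckles of cover and viewer are in line to about 1 mm. A gap shows at each end of the cover's knuckle, and the yaw matches to about 0.01 rad.
- **Height:** I confirmed it only indirectly. It comes from the known height in the rack plus the lift, and it agrees with the scene picture.
- **Force:** the wrist reads about 2.2 to 2.8 N downwards, which is the cover's own weight, so I see no sign of it pressing on the hinge.
- **Other things:** the pin, dish, bottle and the other cover were found where they started, within the detector's noise.

**Disagreements**
- **Position along the hinge:** the scene camera put the cover about 1 mm further along the hinge, to the robot's left, than the wrist camera did. I moved it 1.0 mm, then 0.5 mm, as a compromise between the two.
- **Cover origin:** single detector readings of the cover's origin scattered by 3 to 5 mm, so I relied on the picture overlays instead.

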